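# Clear the drone bench into its trays

### The job

Clear the drone parts off the bench. For safety put the yellow battery away in the red tray first, before lifting anything else; then, in any order, lay the black flight controller flat in the black tray, stand both motors upright in the blue tray, and nest the empty orange cup upright in the white cup, fully down. Let go of everything, each part resting on the floor of its tray.

Things in the scene. Friction and masses are not known exactly. Their poses are not given: they have to be found in the camera images.
- battery: Loose flight battery: yellow block with black ends, 34 mm along its x, 74 mm along its y, 28 mm high. Lies flat; origin at the centre of its underside, z up. 100 to 200 g.
- controller: Loose flight controller: flat black box with white sockets and brass screws on top, 44 mm along its x, 84 mm along its y, 16 mm high. Lies flat; origin at the centre of its underside, z up. 40 to 90 g.
- motor_gold: Loose brushless motor with a silver body, gold band and gold cap. Stands upright on the table: cylinder 28 mm in diameter from 0 to 26 mm height, cap 25 mm in diameter up to 30 mm, then a 5 mm shaft up to 38 mm. Origin at the centre of its underside, z up. 40 to 80 g.
- motor_black: Loose brushless motor, dark with a black cap. Stands upright on the table: cylinder 28 mm in diameter from 0 to 26 mm height, cap 25 mm in diameter up to 30 mm, then a 5 mm shaft up to 38 mm. Origin at the centre of its underside, z up. 40 to 80 g.
- cup_orange: Loose orange tapered parts cup, empty, standing upright: 60 mm high, foot 36 mm in diameter, tapering out to 56 mm at height 46 mm, then a straight rim band 60 mm in diameter from 47 to 60 mm height (the place to grip, across the outside). Wall 2.5 mm, thick bottom of 26 mm. Origin at the centre of its underside, z up. 40 to 85 g.
- tray_red: Red tray, for the battery. Fixed to the table. Origin at the centre of its underside on the table, z up; outside 110 mm along its x by 130 mm along its y, walls 22 mm high and 4 mm thick, inner floor 4 mm above the origin, inside 102 x 122 mm.
- tray_black: Black tray, for the flight controller. Fixed to the table. Origin at the centre of its underside on the table, z up; outside 110 mm along its x by 130 mm along its y, walls 22 mm high and 4 mm thick, inner floor 4 mm above the origin, inside 102 x 122 mm.
- tray_blue: Blue tray, for the two motors. Fixed to the table. Origin at the centre of its underside on the table, z up; outside 110 mm along its x by 130 mm along its y, walls 22 mm high and 4 mm thick, inner floor 4 mm above the origin, inside 102 x 122 mm.
- cup_white: White parts cup of the same shape as the orange one, fixed upright on a round dark base plate 90 mm in diameter and 5 mm thick. Origin at the centre of the plate's underside on the table, z up; its mouth, 55 mm inside, is at 65 mm height and its inner floor at 31 mm. The orange cup fits loosely (about 2 mm all round): fully nested, its foot stands on this floor, its origin 31 mm above this origin, and its rim stands 26 mm above the white rim.

How it is judged:
By the outcome, as a careful person would: the job done as asked, in the order asked, and still so for the second after the job is handed in, with the robot touching nothing.
It also fails if it takes over 144 s, if anything falls off the work surface, if the arm or the gripper's body presses on something with over 40 N, if the wrist force passes 120 N, or if a joint passes its speed limit or range.

### The arm

A 6-joint arm with a two-finger parallel gripper is mounted at the origin on the work surface. World frame = base frame: x ahead of the robot, y to its left, z up, the work surface at z = 0. Lengths are in mm, angles in degrees, forces in N, time in s.
With the tool pointing down it reaches from about 350 to 850 mm from the base axis. Payload 8.1 kg.
Tool frame: the origin (TCP) lies midway between the tips of the shut fingers; the grasp point (between the pads) lies 19 mm behind it; z points along the fingers, y is the line along which they close (so a half turn about z gives the same grasp; the last joint's range is limited). The gripper opens to 85 mm and grips with 20 to 120 N. Pads are 22 mm wide; open, the fingers measure 114 mm over their backs; the gripper's body (76 mm by 85 mm) begins 54 mm behind the grasp point. The pads swing forward as they close: fully open they stand 13 mm farther back than shut.
Start: joints at [61.169, 7.471, 85.268, -0, 87.261, -4.893], TCP at [243.43, 548.404, 231.292] pointing down, gripper open.
Joint ranges: [-169.43, 169.43], [-51.17, 129.36], [1.28, 143.12], [-76.62, 256.62], [0, 156.53], [-152.29, 152.29]. Speed limits (degrees/s): [136.94, 136.94, 159.86, 180, 180, 180].

### API

Orientations are given as [roll, pitch, yaw] about the fixed x, y, z axes, in that order (R = Rz(yaw) Ry(pitch) Rx(roll)).
In Python, from bench import sense, snapshot, camera_params, hand_in, masks_of, pinpoint gives the robot as it stands.
- The arm moves only by the tool step_arm, never from a script. Its argument "targets" is a list of rows, each an object with "angular": the turn, a rotation vector about the tool's x, y, z scaled (see below), a list of three; "dp": the shift along the tool's x, y, z scaled (see below), a list of three; "fingers": the closure, from 0 (fully open) to 1 (shut). A call has exactly 8 rows; each row is the pose to reach, as a shift and turn from the pose commanded when the call began, along the tool's axes at that moment, turning the shorter way round; what a row does not reach only later rows make up. The controller multiplies each number of a shift by 0.2 m and each number of a turn by 180 degrees. A row lasts 1/8 s, in which the tool goes at most 62.5 mm and 10.7 degrees, less where a joint would pass 70% of its speed; a pose out of reach is approached as far as the arm can. A call with a number of a shift or a turn outside -1 to 1 is refused whole. A call with a gripper value outside its range is refused whole. The fingers move at their own pace and stop on an object; "newtons" is the grip in N (left out, the last holds). Time passes only in rows, so rows that repeat a pose let the fingers close, or fill a call up. It gives the time, the measured TCP pose, the force, the opening and the grip force at its end, in the units of the state.
- sense(): the state, without advancing time (a new reading comes with each control period).
- snapshot(name): name is "side" or "top"; returns the picture (400x640x3 uint8, blue, green, red); there is no depth.
- camera_params(name): a dict with "vfov" (degrees; the focal length in pixels is half the picture's height over the tangent of half this angle, whatever the lens; pixels are square), "cx", "cy" (the principal point, pixels), "R" (3x3) and "t" (3): a world point X has camera coordinates R X + t. Camera axes: x right, y down, z forward; pixel columns grow to the right and rows downward; lengths in mm; the calibration is good to about 2 mm. A picture is of the moment at which its call begins. camera_params takes no time and is no camera call.
- hand_in(): hands the job in; it is judged then, once.
Trained networks look in the newest picture that a camera, given by its name, has taken for a name from the list of things; names that differ only in an ending like _2 or _b are one class to them, and where a whole thing is asked for, a point or a joint stands for the part that bears it (a point fixed in the world has none). Each returns a list of dicts, best first, with "conf" (0 to 1); they miss things now and then, are a little off and sometimes report something else, mostly with a low value. They report only what shows in the picture. A call takes as long as a camera call.
- masks_of(camera, label): "pixels" (400x640 bool, what is visible of it) and "at" ([column, row] in pixels, amid what is visible of it).
- pinpoint(camera, label): "at" ([column, row] in pixels: a listed point, or the origin of a listed thing).
The state is a dict: "time": time; "joint_pos": joint angles; "qd": joint speeds; "joint_efforts": joint torques, N m; "tool_pos": TCP position; "tcp_rot": TCP orientation; "ft_force": force on the tool from outside, world axes, zero at the start; "wrist_torque": the same for the moment, N m; "finger_gap": finger opening in mm; "grip_force": force on a finger pad.
Only numpy, scipy, OpenCV 4.12 (cv2) and the standard library are available. Lean on these libraries where they do the work, as an engineer would, in place of code of your own. Each camera call takes 0.05 s, during which the arm holds its last target. There are 200 camera calls.

## Working session

There is one attempt and no reset: what is moved stays moved. The work goes in short steps, Python scripts to look and compute and a tool call to move; the robot and the scene stay as the last step left them, time stands still between calls to the robot, and variables do not carry over. Pictures are saved under pics/ and viewed, at most 14 in all, crops included, and the job is handed in when it is done.

Besides the shell and the picture viewer there is one more tool, called after "Request:" in YAML: its name, and indented under it one key for each argument. step_arm: Moves the arm, as the interface text tells. Its arguments: {"type":"object","properties":{"targets":{"type":"array","items":{"type":"object","properties":{"angular":{"type":"array","items":{"type":"number","minimum":-1,"maximum":1}},"dp":{"type":"array","items":{"type":"number","minimum":-1,"maximum":1}},"fingers":{"type":"number"}}}},"newtons":{"type":"number"}},"required":["targets"]}

```bash
mkdir -p pics; ls
python3 - <<'E'
from bench import *
import cv2,numpy as np
s=sense();print({k:np.round(v,2) for k,v in s.items()})
for c in("top","side"):
    im=snapshot(c);cv2.imwrite(f"pics/{c}0.png",im)
    p=camera_params(c);print(c,p['vfov'],p['cx'],p['cy'],np.round(p['R'],4).tolist(),np.round(p['t'],1))
    for l in "battery controller motor_gold motor_black cup_orange tray_red tray_black tray_blue cup_white".split():
        print(l,[(np.round(d['at']).tolist(),round(d['conf'],2)) for d in pinpoint(c,l)][:3])
E
```

```text
pics
{'time': np.float64(0.0), 'joint_pos': array([61.17,  7.51, 85.33,  0.  , 87.26, -4.89]), 'qd': array([ 0.04, -0.06, -0.06, -0.09,  0.01,  0.05]), 'joint_efforts': array([-0.000e+00, -5.694e+01, -5.005e+01, -0.000e+00,  1.000e-02,
       -0.000e+00]), 'tool_pos': array([243.12, 547.92, 230.24]), 'tcp_rot': array([-1.7989e+02, -1.0000e-02,  1.5607e+02]), 'ft_force': array([-0.18,  0.67, -0.67]), 'wrist_torque': array([-0.04,  0.07,  0.04]), 'grip_force': np.float64(0.0), 'finger_gap': np.float64(85.54)}
top 52.65061012959294 322.6061121384896 194.36007449413682 [[0.0213, -0.9994, 0.0284], [-0.9834, -0.0261, -0.1798], [0.1804, -0.0241, -0.9833]] [-26.1 530.9 908. ]
battery [([318.0, 240.0], 0.96)]
controller [([442.0, 166.0], 0.86)]
motor_gold [([373.0, 232.0], 0.49)]
motor_black [([190.0, 166.0], 0.57)]
cup_orange [([255.0, 225.0], 0.73), ([317.0, 236.0], 0.56)]
tray_red [([376.0, 158.0], 0.57)]
tray_black [([162.0, 228.0], 0.84), ([443.0, 165.0], 0.22)]
tray_blue [([456.0, 228.0], 0.71)]
cup_white [([269.0, 161.0], 0.95)]
side 47.344767459324174 320.2021767985508 196.96894585781138 [[0.7849, -0.6194, -0.0177], [-0.446, -0.5449, -0.71], [0.4301, 0.5652, -0.704]] [-416.1  270.3  855.3]
battery [([288.0, 230.0], 0.68)]
controller [([450.0, 272.0], 0.97)]
motor_gold []
motor_black [([274.0, 136.0], 0.55)]
cup_orange [([257.0, 195.0], 0.84)]
tray_red [([399.0, 225.0], 0.84)]
tray_black [([211.0, 147.0], 0.62)]
tray_blue [([408.0, 331.0], 0.84)]
cup_white [([320.0, 171.0], 0.92)]
```

View pics/top0.png

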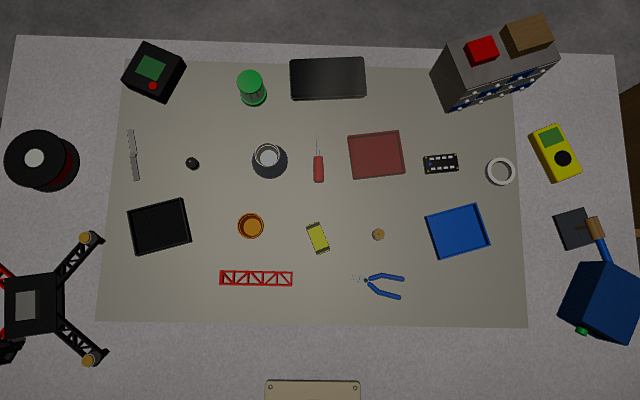

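View pics/side0.png

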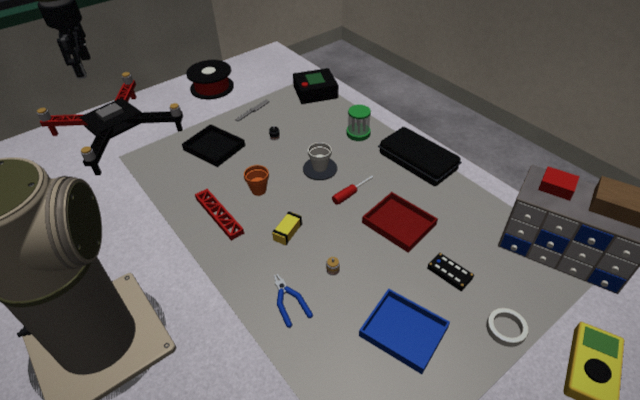

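Both pictures show every part upright and apart. In the top view the battery is at (318,238), controller (440,163), gold motor (378,234), black motor (192,163), orange cup (251,226), white cup (269,160). The trays are red (376,155), black (160,227) and blue (457,231). Next I fit each part's known shape to its masks in both views.

```bash
cat > h.py <<'E'
from bench import *
import numpy as np,cv2
from scipy.optimize import minimize
from scipy.spatial.transform import Rotation as Ro
def box(a,b,h): return np.array([[x,y,z] for x in(-a/2,a/2) for y in(-b/2,b/2) for z in(0,h)])
def cyl(*rz): return np.array([[r*np.cos(t),r*np.sin(t),z] for r,z in rz for t in np.linspace(0,6.28,24,False)])
mot=cyl((14,0),(14,26),(12.5,30),(2.5,38)); cup=cyl((18,0),(28,46),(30,47),(30,60))
tray=box(110,130,22)
S=dict(battery=box(34,74,28),controller=box(44,84,16),motor_gold=mot,motor_black=mot,cup_orange=cup,
 tray_red=tray,tray_black=tray,tray_blue=tray,cup_white=[cyl((45,0),(45,5)),cup+[0,0,5]])
CP={c:camera_params(c) for c in("top","side")}
def proj(c,X):
    p=CP[c];q=X@np.array(p['R']).T+p['t'];f=200/np.tan(np.radians(p['vfov']/2))
    return np.c_[p['cx']+f*q[:,0]/q[:,2],p['cy']+f*q[:,1]/q[:,2]]
def unproj(c,uv,z):
    p=CP[c];R=np.array(p['R']);f=200/np.tan(np.radians(p['vfov']/2))
    d=R.T@[(uv[0]-p['cx'])/f,(uv[1]-p['cy'])/f,1];o=-R.T@p['t'];return o+d*(z-o[2])/d[2]
K=4
def iou(name,v,c,m,org,z=0):
    r=Ro.from_euler('z',v[2],degrees=True).as_matrix();parts=S[name] if isinstance(S[name],list) else [S[name]]
    a=np.zeros(m.shape,np.uint8)
    for P in parts:
        uv=(proj(c,P@r.T+[v[0],v[1],z])-org)*K
        cv2.fillConvexPoly(a,np.round(cv2.convexHull(uv.astype(np.float32))*16).astype(np.int32),1,shift=4)
    a=a>0;return (a&m).sum()/max((a|m).sum(),1)
def fit(name,ms,z=0,at=None):
    """ms: {cam:mask}; returns x,y,yaw,score"""
    T=[]
    for c,m in ms.items():
        ys,xs=np.where(m);o=np.array([xs.min()-15,ys.min()-15]);w,h=xs.max()+15-o[0],ys.max()+15-o[1]
        o=np.maximum(o,0);cr=m[o[1]:o[1]+h,o[0]:o[0]+w].astype(np.float32)
        T.append((c,cv2.resize(cr,None,fx=K,fy=K,interpolation=cv2.INTER_LINEAR)>.5,o-.0))
    if at is None:
        c,m=next(iter(ms.items()));ys,xs=np.where(m);at=unproj(c,(xs.mean(),ys.mean()),z+12)
    rd=name[:3] in("mot","cup")
    best=None
    for y0 in ([0] if rd else range(-90,90,30)):
        f=lambda v:-sum(iou(name,v,*t,z) for t in T)/len(T)
        r=minimize(f,[at[0],at[1],y0],method='Nelder-Mead',options=dict(initial_simplex=[[at[0]+a,at[1]+b,y0+g] for a,b,g in((0,0,0),(8,0,5),(0,8,-5),(4,4,15))],maxiter=150))
        if best is None or r.fun<best.fun:best=r
    return np.round(best.x,1),round(-best.fun,3)
def look(names,cams=("top","side"),z=0):
    for n in names:
        ms={}
        for c in cams:
            snapshot(c) if n==names[0] else 0
            d=[e for e in masks_of(c,n) if e['conf']>.25]
            if d:ms[c]=np.array(d[0]['pixels'],bool);print(n,c,round(d[0]['conf'],2),d[0]['at'],ms[c].sum())
        for c in ms: print('   ',c,*fit(n,{c:ms[c]},z))
        if len(ms)>1: print('   both',*fit(n,ms,z))
E
python3 - <<'E'
from h import *
look(list(S))
E
```

```text
battery top 0.65 [318.9, 238.0] 485
battery side 0.79 [288.2, 224.7] 627
    top [429.9  -4.6 113.5] 0.951
    side [434.2  -4.3 -66. ] 0.957
   both [431.3  -4.6 112.9] 0.919
controller top 0.66 [442.4, 163.3] 611
controller side 0.58 [448.8, 270.3] 911
    top [ 625.  -310.9    7.5] 0.933
    side [ 629.1 -309.8    6.3] 0.95
   both [ 626.7 -310.5    6.2] 0.903
motor_gold top 0.68 [377.9, 231.0] 108
motor_gold side 0.72 [332.6, 266.2] 203
    top [ 442.8 -151.     6. ] 0.826
    side [ 446.6 -150.7   -2.9] 0.904
   both [ 444.9 -151.4    4.5] 0.847
motor_black side 0.61 [273.5, 134.7] 116
    side [609.6 307.6  -2. ] 0.842
cup_orange top 0.6 [248.5, 223.8] 553
cup_orange side 0.83 [259.7, 180.1] 599
    top [452.3 152.3   9.1] 0.967
    side [456.9 153.6  -7.3] 0.963
   both [454.1 152.    9.2] 0.916
tray_red top 0.69 [377.5, 154.5] 2373
tray_red side 0.81 [398.8, 221.6] 2554
    top [ 642.9 -146.6    8.4] 0.979
    side [ 647.  -145.7    8.6] 0.98
   both [ 644.1 -146.4    8.8] 0.961
tray_black top 0.98 [159.0, 225.0] 2658
tray_black side 0.67 [212.6, 143.2] 1558
    top [449.5 375.1  16.3] 0.957
    side [453.6 375.9  15.1] 0.969
   both [452.2 375.9  15.8] 0.944
tray_blue side 0.9 [405.1, 325.8] 4286
    side [ 459.1 -344.    16.7] 0.979
cup_white top 0.74 [268.7, 160.3] 1051
cup_white side 0.78 [315.0, 167.0] 956
    top [621.1 121.2  -4.5] 0.964
    side [625.7 121.   18.5] 0.96
   both [623.1 120.5   2.9] 0.935
```

```bash
cat > plan.py <<'E'
import json,os,sys,numpy as np
# usage: plan.py "x,y,z,yaw" ... : prints calls (tool-axis shift, turn about z) and saves the commanded pose
F='cmd.json';p=np.array(json.load(open(F)) if os.path.exists(F) else [243.43,548.404,231.292,156.062])
for w in sys.argv[1:]:
    t=np.array([float(a) for a in w.split(',')])
    for _ in range(6):
        d=t-p;d[3]=(d[3]+180)%360-180
        if np.abs(d[:3]).max()<.15 and abs(d[3])<.15:break
        c,s=np.cos(np.radians(p[3])),np.sin(np.radians(p[3]))
        A=np.array([[c,s,0],[s,-c,0],[0,0,-1]])
        l=A@d[:3]/200;l/=max(1,np.abs(l).max());l=np.round(l,3)
        g=np.round(np.clip(-d[3],-80,80)/180,3)
        p=np.r_[p[:3]+A.T@l*200,p[3]-g*180]
        print('dp',l.tolist(),'turn',g,'->',np.round(p,1).tolist())
json.dump(p.tolist(),open(F,'w'))
E
python3 plan.py 432.1,-4.5,150,23.3 432.1,-4.5,4,23.3
```

```text
dp [-0.925, -1.0, 0.19] turn 0.444 -> [331.4, 290.5, 193.3, 76.1]
dp [-1.0, 0.642, 0.165] turn 0.294 -> [408.1, 65.6, 160.3, 23.2]
dp [-0.028, 0.369, 0.051] turn -0.0 -> [432.1, -4.4, 150.1, 23.2]
dp [-0.0, 0.0, 0.73] turn -0.0 -> [432.1, -4.4, 4.1, 23.2]
```

Request:
step_arm:
  targets:
    - {"dp": [-0.925, -1.0, 0.19], "angular": [0, 0, 0.444], "fingers": 0.2}
    - {"dp": [-0.925, -1.0, 0.19], "angular": [0, 0, 0.444], "fingers": 0.2}
    - {"dp": [-0.925, -1.0, 0.19], "angular": [0, 0, 0.444], "fingers": 0.2}
    - {"dp": [-0.925, -1.0, 0.19], "angular": [0, 0, 0.444], "fingers": 0.2}
    - {"dp": [-0.925, -1.0, 0.19], "angular": [0, 0, 0.444], "fingers": 0.2}
    - {"dp": [-0.925, -1.0, 0.19], "angular": [0, 0, 0.444], "fingers": 0.2}
    - {"dp": [-0.925, -1.0, 0.19], "angular": [0, 0, 0.444], "fingers": 0.2}
    - {"dp": [-0.925, -1.0, 0.19], "angular": [0, 0, 0.444], "fingers": 0.2}
  newtons: 40

```text
time: 3.0
tool_pos: [331.5, 290.4, 193.5]
tcp_rot: [180.0, -0.0, 75.9]
ft_force: [0.5, -0.1, -0.4]
finger_gap: 68.4
grip_force: 0.0
```

Request:
step_arm:
  targets:
    - {"dp": [-1.0, 0.642, 0.165], "angular": [0, 0, 0.294], "fingers": 0.2}
    - {"dp": [-1.0, 0.642, 0.165], "angular": [0, 0, 0.294], "fingers": 0.2}
    - {"dp": [-1.0, 0.642, 0.165], "angular": [0, 0, 0.294], "fingers": 0.2}
    - {"dp": [-1.0, 0.642, 0.165], "angular": [0, 0, 0.294], "fingers": 0.2}
    - {"dp": [-1.0, 0.642, 0.165], "angular": [0, 0, 0.294], "fingers": 0.2}
    - {"dp": [-1.0, 0.642, 0.165], "angular": [0, 0, 0.294], "fingers": 0.2}
    - {"dp": [-1.0, 0.642, 0.165], "angular": [0, 0, 0.294], "fingers": 0.2}
    - {"dp": [-1.0, 0.642, 0.165], "angular": [0, 0, 0.294], "fingers": 0.2}

```text
time: 4.0
tool_pos: [408.1, 66.3, 160.4]
tcp_rot: [180.0, -0.0, 23.4]
ft_force: [0.0, -0.7, -0.3]
finger_gap: 68.2
grip_force: 0.0
```

Request:
step_arm:
  targets:
    - {"dp": [-0.028, 0.369, 0.051], "angular": [0, 0, 0], "fingers": 0.2}
    - {"dp": [-0.028, 0.369, 0.051], "angular": [0, 0, 0], "fingers": 0.2}
    - {"dp": [-0.028, 0.369, 0.051], "angular": [0, 0, 0], "fingers": 0.2}
    - {"dp": [-0.028, 0.369, 0.051], "angular": [0, 0, 0], "fingers": 0.2}
    - {"dp": [-0.028, 0.369, 0.051], "angular": [0, 0, 0], "fingers": 0.2}
    - {"dp": [-0.028, 0.369, 0.051], "angular": [0, 0, 0], "fingers": 0.2}
    - {"dp": [-0.028, 0.369, 0.051], "angular": [0, 0, 0], "fingers": 0.2}
    - {"dp": [-0.028, 0.369, 0.051], "angular": [0, 0, 0], "fingers": 0.2}

```text
time: 5.0
tool_pos: [432.1, -4.3, 150.1]
tcp_rot: [180.0, -0.0, 23.2]
ft_force: [0.4, 1.2, -1.0]
finger_gap: 68.3
grip_force: 0.0
```

Run:
```python
from h import *
s=sense();print(s['time'],np.round(s['tool_pos'],1),np.round(s['tcp_rot'],2),s['finger_gap'],np.round(s['ft_force'],1))
cv2.imwrite('pics/side1.png',cv2.resize(snapshot('side')[60:300,180:440],None,fx=2.4,fy=2.4))
```

```text
5.0 [432.1  -4.3 150.1] [ 1.800e+02 -1.000e-02  2.324e+01] 68.33579705404715 [ 0.4  1.2 -1. ]
```

View pics/side1.png

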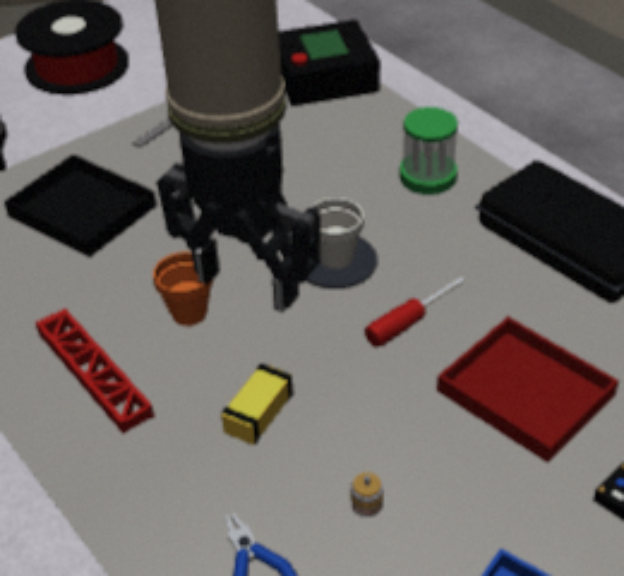

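The gripper is above the battery, with the fingers closing across its short side (battery in the crop at (258,403), pads at (205,265) and (285,295)). I'll descend and grip.

Request:
step_arm:
  targets:
    - {"dp": [0, 0, 0.2], "angular": [0, 0, 0], "fingers": 0.25}
    - {"dp": [0, 0, 0.4], "angular": [0, 0, 0], "fingers": 0.25}
    - {"dp": [0, 0, 0.55], "angular": [0, 0, 0], "fingers": 0.25}
    - {"dp": [0, 0, 0.65], "angular": [0, 0, 0], "fingers": 0.25}
    - {"dp": [0, 0, 0.7], "angular": [0, 0, 0], "fingers": 0.25}
    - {"dp": [0, 0, 0.73], "angular": [0, 0, 0], "fingers": 0.25}
    - {"dp": [0, 0, 0.73], "angular": [0, 0, 0], "fingers": 0.25}
    - {"dp": [0, 0, 0.73], "angular": [0, 0, 0], "fingers": 0.25}

```text
time: 6.05
tool_pos: [432.8, -4.5, 4.9]
tcp_rot: [180.0, -0.1, 23.2]
ft_force: [-1.1, -0.5, 0.1]
finger_gap: 64.0
grip_force: 0.0
```

Request:
step_arm:
  targets:
    - {"dp": [0, 0, 0], "angular": [0, 0, 0], "fingers": 0.8}
    - {"dp": [0, 0, 0], "angular": [0, 0, 0], "fingers": 0.8}
    - {"dp": [0, 0, 0], "angular": [0, 0, 0], "fingers": 0.8}
    - {"dp": [0, 0, 0], "angular": [0, 0, 0], "fingers": 0.8}
    - {"dp": [0, 0, 0], "angular": [0, 0, 0], "fingers": 0.8}
    - {"dp": [0, 0, 0], "angular": [0, 0, 0], "fingers": 0.8}
    - {"dp": [0, 0, 0], "angular": [0, 0, 0], "fingers": 0.8}
    - {"dp": [0, 0, 0], "angular": [0, 0, 0], "fingers": 0.8}

```text
time: 7.05
tool_pos: [432.7, -4.5, 4.7]
tcp_rot: [180.0, -0.1, 23.2]
ft_force: [-0.3, -0.0, 6.4]
finger_gap: 33.1
grip_force: 41.0
```

```bash
python3 plan.py 432.1,-4.4,120,23.2 645,-146.2,120,98.6 645,-146.2,9.5,98.6
```

```text
dp [0.0, -0.0, -0.58] turn 0.0 -> [432.1, -4.4, 120.1, 23.2]
dp [0.652, 1.0, 0.0] turn -0.419 -> [630.8, -136.8, 120.1, 98.6]
dp [-0.057, 0.063, 0.0] turn 0.0 -> [644.9, -146.2, 120.1, 98.6]
dp [-0.0, 0.0, 0.553] turn 0.0 -> [644.9, -146.2, 9.5, 98.6]
```

Request:
step_arm:
  targets:
    - {"dp": [0, 0, -0.1], "angular": [0, 0, 0], "fingers": 0.8}
    - {"dp": [0, 0, -0.3], "angular": [0, 0, 0], "fingers": 0.8}
    - {"dp": [0, 0, -0.5], "angular": [0, 0, 0], "fingers": 0.8}
    - {"dp": [0, 0, -0.58], "angular": [0, 0, 0], "fingers": 0.8}
    - {"dp": [0, 0, -0.58], "angular": [0, 0, 0], "fingers": 0.8}
    - {"dp": [0, 0, -0.58], "angular": [0, 0, 0], "fingers": 0.8}
    - {"dp": [0, 0, -0.58], "angular": [0, 0, 0], "fingers": 0.8}
    - {"dp": [0, 0, -0.58], "angular": [0, 0, 0], "fingers": 0.8}

```text
time: 8.05
tool_pos: [431.4, -4.3, 119.0]
tcp_rot: [-179.9, 0.1, 23.2]
ft_force: [-0.6, -1.0, -1.2]
finger_gap: 33.2
grip_force: 40.3
```

Request:
step_arm:
  targets:
    - {"dp": [0.08, 0.125, 0], "angular": [0, 0, -0.052], "fingers": 0.8}
    - {"dp": [0.163, 0.25, 0], "angular": [0, 0, -0.105], "fingers": 0.8}
    - {"dp": [0.245, 0.375, 0], "angular": [0, 0, -0.157], "fingers": 0.8}
    - {"dp": [0.326, 0.5, 0], "angular": [0, 0, -0.21], "fingers": 0.8}
    - {"dp": [0.408, 0.625, 0], "angular": [0, 0, -0.262], "fingers": 0.8}
    - {"dp": [0.49, 0.75, 0], "angular": [0, 0, -0.314], "fingers": 0.8}
    - {"dp": [0.57, 0.875, 0], "angular": [0, 0, -0.367], "fingers": 0.8}
    - {"dp": [0.652, 1.0, 0], "angular": [0, 0, -0.419], "fingers": 0.8}

```text
time: 9.05
tool_pos: [631.2, -137.3, 119.1]
tcp_rot: [-179.9, -0.0, 98.9]
ft_force: [-0.2, -0.2, -1.4]
finger_gap: 33.1
grip_force: 40.3
```

Request:
step_arm:
  targets:
    - {"dp": [-0.057, 0.063, 0], "angular": [0, 0, 0], "fingers": 0.8}
    - {"dp": [-0.057, 0.063, 0], "angular": [0, 0, 0], "fingers": 0.8}
    - {"dp": [-0.057, 0.063, 0], "angular": [0, 0, 0], "fingers": 0.8}
    - {"dp": [-0.057, 0.063, 0], "angular": [0, 0, 0], "fingers": 0.8}
    - {"dp": [-0.057, 0.063, 0], "angular": [0, 0, 0], "fingers": 0.8}
    - {"dp": [-0.057, 0.063, 0], "angular": [0, 0, 0], "fingers": 0.8}
    - {"dp": [-0.057, 0.063, 0], "angular": [0, 0, 0], "fingers": 0.8}
    - {"dp": [-0.057, 0.063, 0], "angular": [0, 0, 0], "fingers": 0.8}

```text
time: 10.05
tool_pos: [644.9, -146.2, 120.1]
tcp_rot: [180.0, 0.0, 98.6]
ft_force: [-0.1, 1.0, -1.0]
finger_gap: 33.3
grip_force: 40.4
```

Run:
```python
from h import *
s=sense();print(s['time'],np.round(s['tool_pos'],1),np.round(s['tcp_rot'],2),s['finger_gap'],s['grip_force'])
cv2.imwrite('pics/side2.png',cv2.resize(snapshot('side')[90:300,290:510],None,fx=2.6,fy=2.6))
```

```text
10.05 [ 644.9 -146.2  120.1] [180.     0.    98.64] 33.25715864068225 40.43428659439087
```

View pics/side2.png

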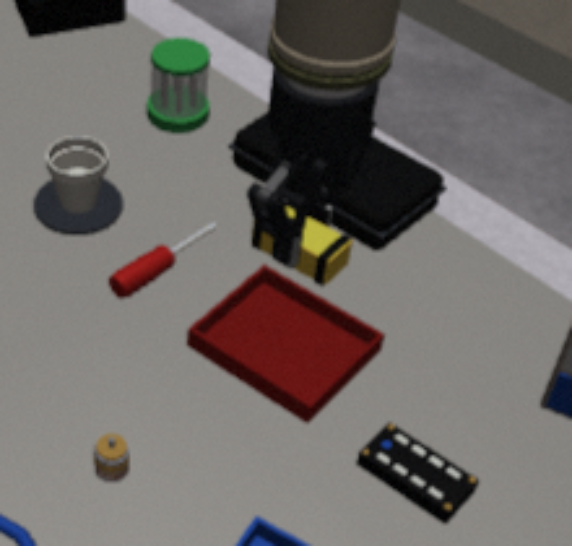

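The battery is held level and its long side is aligned with the tray (battery (305,245), tray (285,340) in the crop). Lowering, releasing, then on to the controller.

Request:
step_arm:
  targets:
    - {"dp": [0, 0, 0.15], "angular": [0, 0, 0], "fingers": 0.8}
    - {"dp": [0, 0, 0.3], "angular": [0, 0, 0], "fingers": 0.8}
    - {"dp": [0, 0, 0.4], "angular": [0, 0, 0], "fingers": 0.8}
    - {"dp": [0, 0, 0.48], "angular": [0, 0, 0], "fingers": 0.8}
    - {"dp": [0, 0, 0.52], "angular": [0, 0, 0], "fingers": 0.8}
    - {"dp": [0, 0, 0.54], "angular": [0, 0, 0], "fingers": 0.8}
    - {"dp": [0, 0, 0.553], "angular": [0, 0, 0], "fingers": 0.8}
    - {"dp": [0, 0, 0.553], "angular": [0, 0, 0], "fingers": 0.8}

```text
time: 11.1
tool_pos: [645.3, -146.3, 10.0]
tcp_rot: [180.0, 0.0, 98.6]
ft_force: [0.2, 0.1, -2.4]
finger_gap: 33.3
grip_force: 40.5
```

Request:
step_arm:
  targets:
    - {"dp": [0, 0, 0], "angular": [0, 0, 0], "fingers": 0.4}
    - {"dp": [0, 0, 0], "angular": [0, 0, 0], "fingers": 0.4}
    - {"dp": [0, 0, 0], "angular": [0, 0, 0], "fingers": 0.4}
    - {"dp": [0, 0, 0], "angular": [0, 0, 0], "fingers": 0.4}
    - {"dp": [0, 0, 0], "angular": [0, 0, 0], "fingers": 0.4}
    - {"dp": [0, 0, -0.1], "angular": [0, 0, 0], "fingers": 0.4}
    - {"dp": [0, 0, -0.3], "angular": [0, 0, 0], "fingers": 0.4}
    - {"dp": [0, 0, -0.553], "angular": [0, 0, 0], "fingers": 0.4}

```text
time: 12.1
tool_pos: [644.3, -146.0, 121.5]
tcp_rot: [-179.9, -0.0, 98.6]
ft_force: [1.1, -0.4, 0.2]
finger_gap: 51.1
grip_force: 0.0
```

```bash
python3 plan.py 644.9,-146.2,120.1,98.6 627,-310.4,120.1,96.5 627,-310.4,1.5,96.5;python3 - <<'E'
from h import *
look(['battery'],z=4)
E
```

```text
dp [-0.0, -0.0, -0.553] turn 0.0 -> [644.9, -146.2, 120.1, 98.6]
dp [-0.798, -0.212, -0.0] turn 0.012 -> [627.0, -310.3, 120.1, 96.5]
dp [-0.0, -0.0, 0.593] turn -0.0 -> [627.0, -310.3, 1.5, 96.5]
battery side 0.69 [399.4, 218.3] 624
    side [ 647.3 -146.5 -172.6] 0.927
```

The battery is in the red tray: the side fit gives (647,-146), the known +2 mm x bias included. Now the controller.

Request:
step_arm:
  targets:
    - {"dp": [-0.798, -0.212, 0], "angular": [0, 0, 0.012], "fingers": 0.25}
    - {"dp": [-0.798, -0.212, 0], "angular": [0, 0, 0.012], "fingers": 0.25}
    - {"dp": [-0.798, -0.212, 0], "angular": [0, 0, 0.012], "fingers": 0.25}
    - {"dp": [-0.798, -0.212, 0], "angular": [0, 0, 0.012], "fingers": 0.25}
    - {"dp": [-0.798, -0.212, 0], "angular": [0, 0, 0.012], "fingers": 0.25}
    - {"dp": [-0.798, -0.212, 0], "angular": [0, 0, 0.012], "fingers": 0.25}
    - {"dp": [-0.798, -0.212, 0], "angular": [0, 0, 0.012], "fingers": 0.25}
    - {"dp": [-0.798, -0.212, 0], "angular": [0, 0, 0.012], "fingers": 0.25}

```text
time: 13.3
tool_pos: [627.3, -309.6, 120.2]
tcp_rot: [180.0, 0.0, 96.5]
ft_force: [-0.0, 0.6, -0.8]
finger_gap: 63.7
grip_force: 0.0
```

Request:
step_arm:
  targets:
    - {"dp": [0, 0, 0.15], "angular": [0, 0, 0], "fingers": 0.25}
    - {"dp": [0, 0, 0.3], "angular": [0, 0, 0], "fingers": 0.25}
    - {"dp": [0, 0, 0.42], "angular": [0, 0, 0], "fingers": 0.25}
    - {"dp": [0, 0, 0.5], "angular": [0, 0, 0], "fingers": 0.25}
    - {"dp": [0, 0, 0.55], "angular": [0, 0, 0], "fingers": 0.25}
    - {"dp": [0, 0, 0.58], "angular": [0, 0, 0], "fingers": 0.25}
    - {"dp": [0, 0, 0.593], "angular": [0, 0, 0], "fingers": 0.25}
    - {"dp": [0, 0, 0.593], "angular": [0, 0, 0], "fingers": 0.25}

```text
time: 14.3
tool_pos: [627.4, -310.6, 2.0]
tcp_rot: [180.0, 0.0, 96.5]
ft_force: [0.1, -0.2, 0.0]
finger_gap: 64.1
grip_force: 0.0
```

Request:
step_arm:
  targets:
    - {"dp": [0, 0, 0], "angular": [0, 0, 0], "fingers": 0.7}
    - {"dp": [0, 0, 0], "angular": [0, 0, 0], "fingers": 0.7}
    - {"dp": [0, 0, 0], "angular": [0, 0, 0], "fingers": 0.7}
    - {"dp": [0, 0, 0], "angular": [0, 0, 0], "fingers": 0.7}
    - {"dp": [0, 0, 0], "angular": [0, 0, 0], "fingers": 0.7}
    - {"dp": [0, 0, 0], "angular": [0, 0, 0], "fingers": 0.7}
    - {"dp": [0, 0, 0], "angular": [0, 0, 0], "fingers": 0.7}
    - {"dp": [0, 0, 0], "angular": [0, 0, 0], "fingers": 0.7}

```text
time: 15.3
tool_pos: [627.6, -310.7, 2.4]
tcp_rot: [179.9, 0.1, 96.5]
ft_force: [0.1, 0.8, 5.1]
finger_gap: 43.2
grip_force: 42.5
```

```bash
python3 plan.py 627,-310.3,140,96.5 605,-120,140,98 530,80,140,101 470,260,140,104 451.8,375.6,140,105.8 451.8,375.6,6.5,105.8
```

```text
dp [0.0, -0.0, -0.693] turn -0.0 -> [627.0, -310.3, 140.1, 96.5]
dp [0.958, -0.002, 0.0] turn -0.008 -> [605.0, -120.0, 140.1, 97.9]
dp [1.0, -0.224, 0.0] turn -0.017 -> [533.0, 71.9, 140.1, 101.0]
dp [0.043, -0.007, 0.0] turn -0.0 -> [530.0, 80.1, 140.1, 101.0]
dp [0.94, -0.123, 0.0] turn -0.017 -> [470.1, 260.0, 140.1, 104.0]
dp [0.583, 0.052, 0.0] turn -0.01 -> [451.9, 375.6, 140.1, 105.8]
dp [0.0, -0.0, 0.668] turn 0.0 -> [451.9, 375.6, 6.5, 105.8]
```

Request:
step_arm:
  targets:
    - {"dp": [0, 0, -0.1], "angular": [0, 0, 0], "fingers": 0.7}
    - {"dp": [0, 0, -0.3], "angular": [0, 0, 0], "fingers": 0.7}
    - {"dp": [0, 0, -0.5], "angular": [0, 0, 0], "fingers": 0.7}
    - {"dp": [0, 0, -0.65], "angular": [0, 0, 0], "fingers": 0.7}
    - {"dp": [0, 0, -0.693], "angular": [0, 0, 0], "fingers": 0.7}
    - {"dp": [0, 0, -0.693], "angular": [0, 0, 0], "fingers": 0.7}
    - {"dp": [0, 0, -0.693], "angular": [0, 0, 0], "fingers": 0.7}
    - {"dp": [0, 0, -0.693], "angular": [0, 0, 0], "fingers": 0.7}

```text
time: 16.3
tool_pos: [626.0, -309.8, 138.0]
tcp_rot: [-179.9, -0.1, 96.5]
ft_force: [0.7, -0.2, -0.3]
finger_gap: 42.7
grip_force: 41.8
```

Request:
step_arm:
  targets:
    - {"dp": [0.12, 0, 0], "angular": [0, 0, 0], "fingers": 0.7}
    - {"dp": [0.26, 0, 0], "angular": [0, 0, 0], "fingers": 0.7}
    - {"dp": [0.4, 0, 0], "angular": [0, 0, 0], "fingers": 0.7}
    - {"dp": [0.54, 0, 0], "angular": [0, 0, 0], "fingers": 0.7}
    - {"dp": [0.68, 0, 0], "angular": [0, 0, 0], "fingers": 0.7}
    - {"dp": [0.82, 0, 0], "angular": [0, 0, -0.008], "fingers": 0.7}
    - {"dp": [0.958, -0.002, 0], "angular": [0, 0, -0.008], "fingers": 0.7}
    - {"dp": [0.958, -0.002, 0], "angular": [0, 0, -0.008], "fingers": 0.7}

```text
time: 17.3
tool_pos: [604.4, -118.0, 139.1]
tcp_rot: [-179.9, -0.1, 98.1]
ft_force: [1.2, 0.2, -0.7]
finger_gap: 42.5
grip_force: 41.8
```

Request:
step_arm:
  targets:
    - {"dp": [0.125, -0.028, 0], "angular": [0, 0, -0.002], "fingers": 0.7}
    - {"dp": [0.25, -0.056, 0], "angular": [0, 0, -0.004], "fingers": 0.7}
    - {"dp": [0.375, -0.084, 0], "angular": [0, 0, -0.006], "fingers": 0.7}
    - {"dp": [0.5, -0.112, 0], "angular": [0, 0, -0.008], "fingers": 0.7}
    - {"dp": [0.625, -0.14, 0], "angular": [0, 0, -0.01], "fingers": 0.7}
    - {"dp": [0.75, -0.168, 0], "angular": [0, 0, -0.012], "fingers": 0.7}
    - {"dp": [0.875, -0.196, 0], "angular": [0, 0, -0.015], "fingers": 0.7}
    - {"dp": [1.0, -0.224, 0], "angular": [0, 0, -0.017], "fingers": 0.7}

```text
time: 18.3
tool_pos: [532.3, 73.3, 140.1]
tcp_rot: [180.0, 0.0, 101.0]
ft_force: [0.7, 0.4, -1.0]
finger_gap: 42.8
grip_force: 41.8
```

Request:
step_arm:
  targets:
    - {"dp": [0.123, -0.016, 0], "angular": [0, 0, -0.002], "fingers": 0.7}
    - {"dp": [0.246, -0.032, 0], "angular": [0, 0, -0.004], "fingers": 0.7}
    - {"dp": [0.37, -0.05, 0], "angular": [0, 0, -0.006], "fingers": 0.7}
    - {"dp": [0.49, -0.065, 0], "angular": [0, 0, -0.008], "fingers": 0.7}
    - {"dp": [0.615, -0.08, 0], "angular": [0, 0, -0.01], "fingers": 0.7}
    - {"dp": [0.74, -0.1, 0], "angular": [0, 0, -0.012], "fingers": 0.7}
    - {"dp": [0.86, -0.115, 0], "angular": [0, 0, -0.015], "fingers": 0.7}
    - {"dp": [0.983, -0.13, 0], "angular": [0, 0, -0.017], "fingers": 0.7}

```text
time: 19.3
tool_pos: [469.1, 261.1, 140.1]
tcp_rot: [180.0, 0.0, 104.1]
ft_force: [0.2, -1.0, -0.7]
finger_gap: 43.0
grip_force: 41.8
```

Request:
step_arm:
  targets:
    - {"dp": [0.12, 0.01, 0], "angular": [0, 0, -0.002], "fingers": 0.7}
    - {"dp": [0.24, 0.02, 0], "angular": [0, 0, -0.004], "fingers": 0.7}
    - {"dp": [0.36, 0.03, 0], "angular": [0, 0, -0.006], "fingers": 0.7}
    - {"dp": [0.48, 0.043, 0], "angular": [0, 0, -0.008], "fingers": 0.7}
    - {"dp": [0.56, 0.05, 0], "angular": [0, 0, -0.01], "fingers": 0.7}
    - {"dp": [0.583, 0.052, 0], "angular": [0, 0, -0.01], "fingers": 0.7}
    - {"dp": [0.583, 0.052, 0], "angular": [0, 0, -0.01], "fingers": 0.7}
    - {"dp": [0.583, 0.052, 0], "angular": [0, 0, -0.01], "fingers": 0.7}

```text
time: 20.3
tool_pos: [452.1, 374.9, 140.1]
tcp_rot: [-180.0, 0.0, 105.8]
ft_force: [0.2, 0.5, -0.8]
finger_gap: 42.5
grip_force: 41.8
```

Run:
```python
from h import *
s=sense();print(s['time'],np.round(s['tool_pos'],1),np.round(s['tcp_rot'],2),s['finger_gap'],s['grip_force'])
cv2.imwrite('pics/side3.png',cv2.resize(snapshot('side')[40:220,130:330],None,fx=2.8,fy=2.8))
```

```text
20.3 [452.1 374.9 140.1] [-1.800e+02  2.000e-02  1.058e+02] 42.469994394809355 41.780142188072205
```

View pics/side3.png

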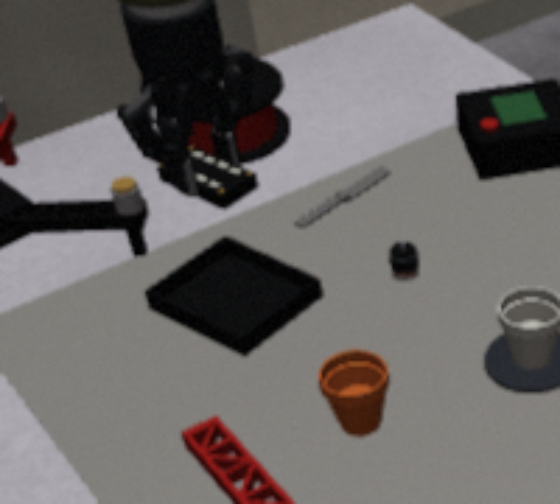

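The controller is held level and aligned above the black tray (crop (210,178), tray (235,295)). Lower and release.

Request:
step_arm:
  targets:
    - {"dp": [0, 0, 0.15], "angular": [0, 0, 0], "fingers": 0.7}
    - {"dp": [0, 0, 0.32], "angular": [0, 0, 0], "fingers": 0.7}
    - {"dp": [0, 0, 0.46], "angular": [0, 0, 0], "fingers": 0.7}
    - {"dp": [0, 0, 0.56], "angular": [0, 0, 0], "fingers": 0.7}
    - {"dp": [0, 0, 0.62], "angular": [0, 0, 0], "fingers": 0.7}
    - {"dp": [0, 0, 0.65], "angular": [0, 0, 0], "fingers": 0.7}
    - {"dp": [0, 0, 0.668], "angular": [0, 0, 0], "fingers": 0.7}
    - {"dp": [0, 0, 0.668], "angular": [0, 0, 0], "fingers": 0.7}

```text
time: 21.35
tool_pos: [452.2, 375.9, 7.0]
tcp_rot: [180.0, -0.0, 105.8]
ft_force: [-0.4, -0.1, -1.3]
finger_gap: 42.8
grip_force: 41.8
```

Request:
step_arm:
  targets:
    - {"dp": [0, 0, 0], "angular": [0, 0, 0], "fingers": 0.35}
    - {"dp": [0, 0, 0], "angular": [0, 0, 0], "fingers": 0.35}
    - {"dp": [0, 0, 0], "angular": [0, 0, 0], "fingers": 0.35}
    - {"dp": [0, 0, 0], "angular": [0, 0, 0], "fingers": 0.35}
    - {"dp": [0, 0, 0], "angular": [0, 0, 0], "fingers": 0.35}
    - {"dp": [0, 0, -0.1], "angular": [0, 0, 0], "fingers": 0.35}
    - {"dp": [0, 0, -0.3], "angular": [0, 0, 0], "fingers": 0.35}
    - {"dp": [0, 0, -0.568], "angular": [0, 0, 0], "fingers": 0.35}

```text
time: 22.35
tool_pos: [451.0, 375.0, 121.3]
tcp_rot: [-179.9, 0.0, 105.8]
ft_force: [-0.2, -0.6, -0.2]
finger_gap: 55.6
grip_force: 0.0
```

```bash
python3 plan.py 451.9,375.6,120.1,105.8 607.5,307.6,120,110 607.5,307.6,5,110;python3 - <<'E'
from h import *
look(['controller'],z=4)
look(['motor_black'])
snapshot('top')
for l in ['motor_black','tray_blue']: print(l,[(d['at'],round(d['conf'],2)) for d in pinpoint('top',l)][:3],[(d['at'],round(d['conf'],2)) for d in masks_of('top',l)][:3])
for n,v in dict(motor_black=(605.5,307.6,0),tray_blue=(455,-344,0)).items():print(n,proj('top',np.array([v])),proj('top',np.array([v])+[0,0,15]))
E
```

```text
dp [-0.0, 0.0, -0.568] turn 0.0 -> [451.9, 375.6, 120.1, 105.8]
dp [-0.54, 0.656, 0.0] turn -0.023 -> [607.6, 307.5, 120.1, 110.0]
dp [0.001, -0.0, 0.575] turn -0.0 -> [607.5, 307.7, 5.1, 110.0]
controller top 0.83 [164.4, 224.4] 689
controller side 0.92 [211.9, 145.6] 432
    top [449.5 372.8  18.5] 0.86
    side [ 453.6  375.7 -165.9] 0.938
   both [452.1 374.6  15.7] 0.869
motor_black top 0.28 [457.0, 231.0] 2578
motor_black side 0.48 [271.5, 134.0] 120
    top [ 470.7 -388.1  -32.8] 0.061
    side [610.6 307.   -7.7] 0.894
   both [ 470.7 -388.1  -32.8] 0.031
motor_black [([191.5, 166.4], 0.71)] []
tray_blue [([455.7, 230.3], 0.92)] [([456.5, 231.3], 0.59), ([378.6, 161.8], 0.32)]
motor_black [[194.26091603 165.33417635]] [[192.53160567 163.80860448]]
tray_blue [[455.1425057  231.79401203]] [[457.30496733 231.24725354]]
```

The controller lies flat in its tray: the fit is (452,375) at 16°, the same as the tray. Next the black motor; I'll go 2 mm lower than planned.

Request:
step_arm:
  targets:
    - {"dp": [-0.1, 0.12, 0], "angular": [0, 0, -0.005], "fingers": 0.3}
    - {"dp": [-0.2, 0.24, 0], "angular": [0, 0, -0.01], "fingers": 0.3}
    - {"dp": [-0.3, 0.36, 0], "angular": [0, 0, -0.015], "fingers": 0.3}
    - {"dp": [-0.4, 0.48, 0], "angular": [0, 0, -0.02], "fingers": 0.3}
    - {"dp": [-0.5, 0.61, 0], "angular": [0, 0, -0.023], "fingers": 0.3}
    - {"dp": [-0.54, 0.656, 0], "angular": [0, 0, -0.023], "fingers": 0.3}
    - {"dp": [-0.54, 0.656, 0], "angular": [0, 0, -0.023], "fingers": 0.3}
    - {"dp": [-0.54, 0.656, 0], "angular": [0, 0, -0.023], "fingers": 0.3}

```text
time: 24.0
tool_pos: [606.5, 308.1, 119.8]
tcp_rot: [-179.9, -0.0, 110.0]
ft_force: [-0.2, -0.7, 0.5]
finger_gap: 59.8
grip_force: 0.0
```

Request:
step_arm:
  targets:
    - {"dp": [0, 0, 0.15], "angular": [0, 0, 0], "fingers": 0.3}
    - {"dp": [0, 0, 0.3], "angular": [0, 0, 0], "fingers": 0.3}
    - {"dp": [0, 0, 0.42], "angular": [0, 0, 0], "fingers": 0.3}
    - {"dp": [0, 0, 0.5], "angular": [0, 0, 0], "fingers": 0.3}
    - {"dp": [0, 0, 0.55], "angular": [0, 0, 0], "fingers": 0.3}
    - {"dp": [0, 0, 0.575], "angular": [0, 0, 0], "fingers": 0.3}
    - {"dp": [0.001, 0, 0.585], "angular": [0, 0, 0], "fingers": 0.3}
    - {"dp": [0.001, 0, 0.585], "angular": [0, 0, 0], "fingers": 0.3}

```text
time: 25.0
tool_pos: [607.9, 307.9, 3.7]
tcp_rot: [179.9, -0.0, 110.0]
ft_force: [-0.6, -0.4, -0.0]
finger_gap: 60.0
grip_force: 0.0
```

Request:
step_arm:
  targets:
    - {"dp": [0, 0, 0], "angular": [0, 0, 0], "fingers": 0.85}
    - {"dp": [0, 0, 0], "angular": [0, 0, 0], "fingers": 0.85}
    - {"dp": [0, 0, 0], "angular": [0, 0, 0], "fingers": 0.85}
    - {"dp": [0, 0, 0], "angular": [0, 0, 0], "fingers": 0.85}
    - {"dp": [0, 0, 0], "angular": [0, 0, 0], "fingers": 0.85}
    - {"dp": [0, 0, 0], "angular": [0, 0, 0], "fingers": 0.85}
    - {"dp": [0, 0, 0], "angular": [0, 0, 0], "fingers": 0.85}
    - {"dp": [0, 0, 0], "angular": [0, 0, 0], "fingers": 0.85}

```text
time: 26.0
tool_pos: [608.0, 307.9, 3.8]
tcp_rot: [179.9, 0.0, 110.0]
ft_force: [-1.3, 0.5, 4.7]
finger_gap: 26.2
grip_force: 39.6
```

```bash
python3 - <<'E'
import json
p=json.load(open('cmd.json'));p[2]-=2;json.dump(p,open('cmd.json','w'))
E
python3 plan.py 607.5,307.7,140,110 569,124,140,110 531,-60,140,110 498,-216,140,110 465,-370.8,140,106.7 465,-370.8,7.5,106.7
```

```text
dp [-0.0, 0.0, -0.685] turn -0.0 -> [607.5, 307.7, 140.1, 110.0]
dp [-0.797, -0.495, 0.0] turn -0.0 -> [568.9, 124.1, 140.1, 110.0]
dp [-0.8, -0.493, 0.0] turn -0.0 -> [530.9, -60.0, 140.1, 110.0]
dp [-0.677, -0.421, 0.0] turn -0.0 -> [498.1, -216.0, 140.1, 110.0]
dp [-0.671, -0.42, 0.0] turn 0.018 -> [465.0, -370.8, 140.1, 106.7]
dp [0.0, 0.0, 0.663] turn 0.0 -> [465.0, -370.8, 7.5, 106.7]
```

Request:
step_arm:
  targets:
    - {"dp": [0, 0, -0.08], "angular": [0, 0, 0], "fingers": 0.85}
    - {"dp": [0, 0, -0.25], "angular": [0, 0, 0], "fingers": 0.85}
    - {"dp": [0, 0, -0.42], "angular": [0, 0, 0], "fingers": 0.85}
    - {"dp": [0, 0, -0.58], "angular": [0, 0, 0], "fingers": 0.85}
    - {"dp": [0, 0, -0.66], "angular": [0, 0, 0], "fingers": 0.85}
    - {"dp": [0, 0, -0.685], "angular": [0, 0, 0], "fingers": 0.85}
    - {"dp": [0, 0, -0.685], "angular": [0, 0, 0], "fingers": 0.85}
    - {"dp": [0, 0, -0.685], "angular": [0, 0, 0], "fingers": 0.85}

```text
time: 27.0
tool_pos: [606.5, 307.3, 138.1]
tcp_rot: [-179.8, 0.0, 110.0]
ft_force: [0.5, -0.4, 0.6]
finger_gap: 26.6
grip_force: 39.4
```

Request:
step_arm:
  targets:
    - {"dp": [-0.1, -0.062, 0], "angular": [0, 0, 0], "fingers": 0.85}
    - {"dp": [-0.2, -0.124, 0], "angular": [0, 0, 0], "fingers": 0.85}
    - {"dp": [-0.3, -0.186, 0], "angular": [0, 0, 0], "fingers": 0.85}
    - {"dp": [-0.4, -0.248, 0], "angular": [0, 0, 0], "fingers": 0.85}
    - {"dp": [-0.5, -0.31, 0], "angular": [0, 0, 0], "fingers": 0.85}
    - {"dp": [-0.6, -0.372, 0], "angular": [0, 0, 0], "fingers": 0.85}
    - {"dp": [-0.7, -0.434, 0], "angular": [0, 0, 0], "fingers": 0.85}
    - {"dp": [-0.797, -0.495, 0], "angular": [0, 0, 0], "fingers": 0.85}

```text
time: 28.0
tool_pos: [568.6, 122.6, 140.1]
tcp_rot: [180.0, 0.0, 110.0]
ft_force: [0.3, 0.4, -0.6]
finger_gap: 26.5
grip_force: 39.5
```

Request:
step_arm:
  targets:
    - {"dp": [-0.1, -0.062, 0], "angular": [0, 0, 0], "fingers": 0.85}
    - {"dp": [-0.2, -0.124, 0], "angular": [0, 0, 0], "fingers": 0.85}
    - {"dp": [-0.3, -0.186, 0], "angular": [0, 0, 0], "fingers": 0.85}
    - {"dp": [-0.4, -0.248, 0], "angular": [0, 0, 0], "fingers": 0.85}
    - {"dp": [-0.5, -0.31, 0], "angular": [0, 0, 0], "fingers": 0.85}
    - {"dp": [-0.6, -0.372, 0], "angular": [0, 0, 0], "fingers": 0.85}
    - {"dp": [-0.7, -0.434, 0], "angular": [0, 0, 0], "fingers": 0.85}
    - {"dp": [-0.8, -0.493, 0], "angular": [0, 0, 0], "fingers": 0.85}

```text
time: 29.0
tool_pos: [530.4, -61.4, 140.2]
tcp_rot: [180.0, 0.0, 110.0]
ft_force: [-0.5, 0.5, -1.4]
finger_gap: 26.6
grip_force: 39.5
```

Request:
step_arm:
  targets:
    - {"dp": [-0.085, -0.053, 0], "angular": [0, 0, 0], "fingers": 0.85}
    - {"dp": [-0.17, -0.106, 0], "angular": [0, 0, 0], "fingers": 0.85}
    - {"dp": [-0.255, -0.159, 0], "angular": [0, 0, 0], "fingers": 0.85}
    - {"dp": [-0.34, -0.212, 0], "angular": [0, 0, 0], "fingers": 0.85}
    - {"dp": [-0.425, -0.265, 0], "angular": [0, 0, 0], "fingers": 0.85}
    - {"dp": [-0.51, -0.318, 0], "angular": [0, 0, 0], "fingers": 0.85}
    - {"dp": [-0.595, -0.37, 0], "angular": [0, 0, 0], "fingers": 0.85}
    - {"dp": [-0.677, -0.421, 0], "angular": [0, 0, 0], "fingers": 0.85}

```text
time: 30.0
tool_pos: [497.8, -217.4, 140.1]
tcp_rot: [-180.0, 0.0, 110.0]
ft_force: [-0.4, 0.4, -0.9]
finger_gap: 26.3
grip_force: 39.5
```

Request:
step_arm:
  targets:
    - {"dp": [-0.1, -0.063, 0], "angular": [0, 0, 0.003], "fingers": 0.85}
    - {"dp": [-0.2, -0.126, 0], "angular": [0, 0, 0.006], "fingers": 0.85}
    - {"dp": [-0.3, -0.19, 0], "angular": [0, 0, 0.009], "fingers": 0.85}
    - {"dp": [-0.42, -0.263, 0], "angular": [0, 0, 0.012], "fingers": 0.85}
    - {"dp": [-0.54, -0.338, 0], "angular": [0, 0, 0.015], "fingers": 0.85}
    - {"dp": [-0.64, -0.4, 0], "angular": [0, 0, 0.018], "fingers": 0.85}
    - {"dp": [-0.671, -0.42, 0], "angular": [0, 0, 0.018], "fingers": 0.85}
    - {"dp": [-0.671, -0.42, 0], "angular": [0, 0, 0.018], "fingers": 0.85}

```text
time: 31.0
tool_pos: [464.9, -370.9, 139.9]
tcp_rot: [-180.0, -0.0, 106.7]
ft_force: [0.6, 1.3, -1.0]
finger_gap: 26.6
grip_force: 39.5
```

Run:
```python
from h import *
s=sense();print(s['time'],np.round(s['tool_pos'],1),np.round(s['tcp_rot'],2),s['finger_gap'],s['grip_force'])
cv2.imwrite('pics/side4.png',cv2.resize(snapshot('side')[200:400,310:510],None,fx=2.8,fy=2.8))
```

```text
31.0 [ 464.9 -370.9  139.9] [-1.8000e+02 -3.0000e-02  1.0671e+02] 26.577683106223837 39.48013365268707
```

View pics/side4.png

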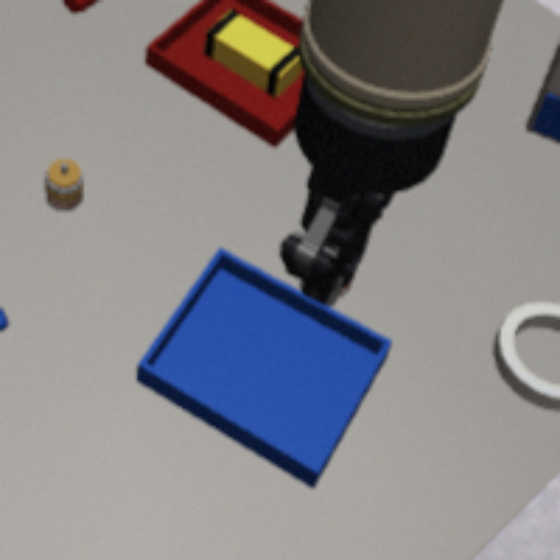

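The battery is in the red tray at (255,50), and the black motor is between the pads over the blue tray's far half, near (330,290). Lowering it.

Request:
step_arm:
  targets:
    - {"dp": [0, 0, 0.15], "angular": [0, 0, 0], "fingers": 0.85}
    - {"dp": [0, 0, 0.32], "angular": [0, 0, 0], "fingers": 0.85}
    - {"dp": [0, 0, 0.46], "angular": [0, 0, 0], "fingers": 0.85}
    - {"dp": [0, 0, 0.56], "angular": [0, 0, 0], "fingers": 0.85}
    - {"dp": [0, 0, 0.62], "angular": [0, 0, 0], "fingers": 0.85}
    - {"dp": [0, 0, 0.65], "angular": [0, 0, 0], "fingers": 0.85}
    - {"dp": [0, 0, 0.663], "angular": [0, 0, 0], "fingers": 0.85}
    - {"dp": [0, 0, 0.663], "angular": [0, 0, 0], "fingers": 0.85}

```text
time: 32.05
tool_pos: [465.4, -371.3, 8.2]
tcp_rot: [180.0, 0.1, 106.7]
ft_force: [0.0, 0.6, 0.1]
finger_gap: 26.6
grip_force: 39.5
```

Request:
step_arm:
  targets:
    - {"dp": [0, 0, 0], "angular": [0, 0, 0], "fingers": 0.5}
    - {"dp": [0, 0, 0], "angular": [0, 0, 0], "fingers": 0.5}
    - {"dp": [0, 0, 0], "angular": [0, 0, 0], "fingers": 0.5}
    - {"dp": [0, 0, 0], "angular": [0, 0, 0], "fingers": 0.5}
    - {"dp": [0, 0, 0], "angular": [0, 0, 0], "fingers": 0.5}
    - {"dp": [0, 0, -0.1], "angular": [0, 0, 0], "fingers": 0.5}
    - {"dp": [0, 0, -0.3], "angular": [0, 0, 0], "fingers": 0.5}
    - {"dp": [0, 0, -0.563], "angular": [0, 0, 0], "fingers": 0.5}

```text
time: 33.05
tool_pos: [464.3, -370.2, 121.4]
tcp_rot: [-179.9, -0.1, 106.7]
ft_force: [1.3, -0.9, 1.1]
finger_gap: 42.4
grip_force: 0.0
```

```bash
python3 plan.py 465,-370.8,120.1,106.7 444.7,-151.2,120,106.7 444.7,-151.2,3,106.7; python3 plan.py 444.7,-151.2,120,106.7 449,-317.2,120,106.7 449,-317.2,7.5,106.7
```

```text
dp [0.0, 0.0, -0.563] turn 0.0 -> [465.0, -370.8, 120.1, 106.7]
dp [1.0, 0.203, 0.0] turn 0.0 -> [446.3, -167.6, 120.1, 106.7]
dp [0.081, 0.016, 0.0] turn 0.0 -> [444.7, -151.2, 120.1, 106.7]
dp [-0.0, 0.0, 0.585] turn 0.0 -> [444.7, -151.2, 3.1, 106.7]
dp [-0.0, 0.0, -0.585] turn 0.0 -> [444.7, -151.2, 120.1, 106.7]
dp [-0.801, -0.218, 0.0] turn 0.0 -> [449.1, -317.2, 120.1, 106.7]
dp [-0.0, -0.0, 0.563] turn 0.0 -> [449.1, -317.2, 7.5, 106.7]
```

Request:
step_arm:
  targets:
    - {"dp": [0.25, 0.05, 0], "angular": [0, 0, 0], "fingers": 0.3}
    - {"dp": [0.5, 0.1, 0], "angular": [0, 0, 0], "fingers": 0.3}
    - {"dp": [0.75, 0.15, 0], "angular": [0, 0, 0], "fingers": 0.3}
    - {"dp": [1.0, 0.203, 0], "angular": [0, 0, 0], "fingers": 0.3}
    - {"dp": [1.0, 0.203, 0], "angular": [0, 0, 0], "fingers": 0.3}
    - {"dp": [1.0, 0.203, 0], "angular": [0, 0, 0], "fingers": 0.3}
    - {"dp": [1.0, 0.203, 0], "angular": [0, 0, 0], "fingers": 0.3}
    - {"dp": [1.0, 0.203, 0], "angular": [0, 0, 0], "fingers": 0.3}

```text
time: 34.05
tool_pos: [446.3, -168.5, 120.2]
tcp_rot: [-180.0, 0.0, 106.7]
ft_force: [-0.6, 0.5, -0.4]
finger_gap: 59.8
grip_force: 0.0
```

Request:
step_arm:
  targets:
    - {"dp": [0.081, 0.016, 0], "angular": [0, 0, 0], "fingers": 0.3}
    - {"dp": [0.081, 0.016, 0.15], "angular": [0, 0, 0], "fingers": 0.3}
    - {"dp": [0.081, 0.016, 0.3], "angular": [0, 0, 0], "fingers": 0.3}
    - {"dp": [0.081, 0.016, 0.44], "angular": [0, 0, 0], "fingers": 0.3}
    - {"dp": [0.081, 0.016, 0.52], "angular": [0, 0, 0], "fingers": 0.3}
    - {"dp": [0.081, 0.016, 0.565], "angular": [0, 0, 0], "fingers": 0.3}
    - {"dp": [0.081, 0.016, 0.585], "angular": [0, 0, 0], "fingers": 0.3}
    - {"dp": [0.081, 0.016, 0.585], "angular": [0, 0, 0], "fingers": 0.3}

```text
time: 35.05
tool_pos: [445.1, -151.4, 3.6]
tcp_rot: [180.0, 0.0, 106.7]
ft_force: [-0.5, 0.6, 0.1]
finger_gap: 59.8
grip_force: 0.0
```

Request:
step_arm:
  targets:
    - {"dp": [0, 0, 0], "angular": [0, 0, 0], "fingers": 0.85}
    - {"dp": [0, 0, 0], "angular": [0, 0, 0], "fingers": 0.85}
    - {"dp": [0, 0, 0], "angular": [0, 0, 0], "fingers": 0.85}
    - {"dp": [0, 0, 0], "angular": [0, 0, 0], "fingers": 0.85}
    - {"dp": [0, 0, 0], "angular": [0, 0, 0], "fingers": 0.85}
    - {"dp": [0, 0, 0], "angular": [0, 0, 0], "fingers": 0.85}
    - {"dp": [0, 0, 0], "angular": [0, 0, 0], "fingers": 0.85}
    - {"dp": [0, 0, 0], "angular": [0, 0, 0], "fingers": 0.85}

```text
time: 36.05
tool_pos: [445.3, -151.5, 3.9]
tcp_rot: [179.9, 0.1, 106.7]
ft_force: [-1.7, 1.1, 6.2]
finger_gap: 26.8
grip_force: 39.2
```

Request:
step_arm:
  targets:
    - {"dp": [0, 0, -0.1], "angular": [0, 0, 0], "fingers": 0.85}
    - {"dp": [0, 0, -0.25], "angular": [0, 0, 0], "fingers": 0.85}
    - {"dp": [0, 0, -0.4], "angular": [0, 0, 0], "fingers": 0.85}
    - {"dp": [0, 0, -0.55], "angular": [0, 0, 0], "fingers": 0.85}
    - {"dp": [0, 0, -0.585], "angular": [0, 0, 0], "fingers": 0.85}
    - {"dp": [0, 0, -0.585], "angular": [0, 0, 0], "fingers": 0.85}
    - {"dp": [0, 0, -0.585], "angular": [0, 0, 0], "fingers": 0.85}
    - {"dp": [0, 0, -0.585], "angular": [0, 0, 0], "fingers": 0.85}

```text
time: 37.05
tool_pos: [443.8, -150.8, 118.7]
tcp_rot: [-179.9, -0.1, 106.7]
ft_force: [-0.1, 0.8, -1.7]
finger_gap: 26.9
grip_force: 39.5
```

Run:
```python
from h import *
cv2.imwrite('pics/side5.png',cv2.resize(snapshot('side')[150:400,280:500],None,fx=2.4,fy=2.4))
```

```text
(no output)
```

View pics/side5.png

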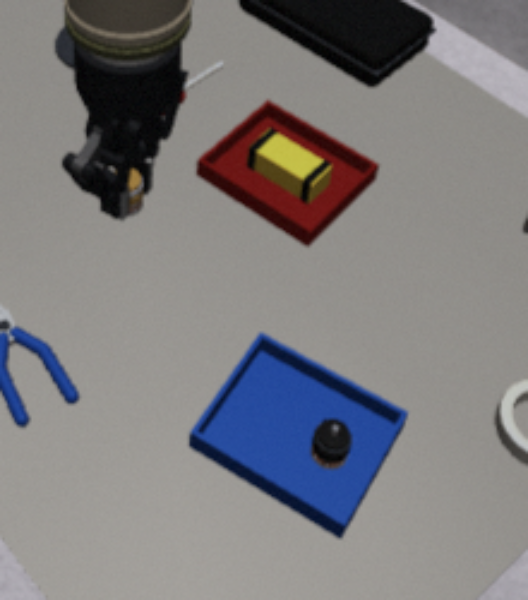

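The black motor stands upright in the blue tray at (332,440) and the gold motor is gripped upright at (133,190). Placing gold.

Request:
step_arm:
  targets:
    - {"dp": [-0.13, -0.036, 0], "angular": [0, 0, 0], "fingers": 0.85}
    - {"dp": [-0.26, -0.07, 0], "angular": [0, 0, 0], "fingers": 0.85}
    - {"dp": [-0.4, -0.11, 0], "angular": [0, 0, 0], "fingers": 0.85}
    - {"dp": [-0.54, -0.147, 0], "angular": [0, 0, 0], "fingers": 0.85}
    - {"dp": [-0.68, -0.185, 0], "angular": [0, 0, 0], "fingers": 0.85}
    - {"dp": [-0.78, -0.212, 0], "angular": [0, 0, 0], "fingers": 0.85}
    - {"dp": [-0.801, -0.218, 0], "angular": [0, 0, 0], "fingers": 0.85}
    - {"dp": [-0.801, -0.218, 0], "angular": [0, 0, 0], "fingers": 0.85}

```text
time: 38.1
tool_pos: [449.0, -316.7, 119.8]
tcp_rot: [-180.0, -0.0, 106.7]
ft_force: [-0.5, 0.1, -1.3]
finger_gap: 26.8
grip_force: 39.5
```

Request:
step_arm:
  targets:
    - {"dp": [0, 0, 0.13], "angular": [0, 0, 0], "fingers": 0.85}
    - {"dp": [0, 0, 0.28], "angular": [0, 0, 0], "fingers": 0.85}
    - {"dp": [0, 0, 0.4], "angular": [0, 0, 0], "fingers": 0.85}
    - {"dp": [0, 0, 0.48], "angular": [0, 0, 0], "fingers": 0.85}
    - {"dp": [0, 0, 0.53], "angular": [0, 0, 0], "fingers": 0.85}
    - {"dp": [0, 0, 0.55], "angular": [0, 0, 0], "fingers": 0.85}
    - {"dp": [0, 0, 0.563], "angular": [0, 0, 0], "fingers": 0.85}
    - {"dp": [0, 0, 0.563], "angular": [0, 0, 0], "fingers": 0.85}

```text
time: 39.1
tool_pos: [449.5, -317.6, 8.2]
tcp_rot: [180.0, 0.1, 106.7]
ft_force: [-0.3, 0.1, -0.5]
finger_gap: 26.5
grip_force: 39.6
```

Request:
step_arm:
  targets:
    - {"dp": [0, 0, 0], "angular": [0, 0, 0], "fingers": 0.5}
    - {"dp": [0, 0, 0], "angular": [0, 0, 0], "fingers": 0.5}
    - {"dp": [0, 0, 0], "angular": [0, 0, 0], "fingers": 0.5}
    - {"dp": [0, 0, 0], "angular": [0, 0, 0], "fingers": 0.5}
    - {"dp": [0, 0, 0], "angular": [0, 0, 0], "fingers": 0.5}
    - {"dp": [0, 0, -0.1], "angular": [0, 0, 0], "fingers": 0.5}
    - {"dp": [0, 0, -0.3], "angular": [0, 0, 0], "fingers": 0.5}
    - {"dp": [0, 0, -0.563], "angular": [0, 0, 0], "fingers": 0.5}

```text
time: 40.1
tool_pos: [448.3, -316.6, 121.5]
tcp_rot: [-179.9, -0.1, 106.7]
ft_force: [0.4, -0.7, 0.0]
finger_gap: 42.7
grip_force: 0.0
```

```bash
python3 plan.py 449.1,-317.2,120.1,106.7 449.4,-117.7,135,106.7 454.6,75,150,100 454.6,153,150,100 454.6,153,36,100
python3 - <<'E'
from h import *
look(['motor_gold'],z=4)
E
```

```text
dp [-0.0, 0.0, -0.563] turn 0.0 -> [449.1, -317.2, 120.1, 106.7]
dp [0.955, 0.289, -0.075] turn 0.0 -> [449.4, -117.6, 135.1, 106.7]
dp [0.915, 0.302, -0.075] turn 0.037 -> [454.5, 75.0, 150.1, 100.1]
dp [0.384, 0.069, 0.0] turn 0.0 -> [454.6, 153.1, 150.1, 100.1]
dp [-0.0, -0.0, 0.57] turn 0.0 -> [454.6, 153.1, 36.1, 100.1]
motor_gold top 0.51 [445.6, 231.2] 131
motor_gold side 0.48 [392.8, 319.4] 251
    top [ 447.  -316.6   10.9] 0.868
    side [ 451.2 -316.4   -3.6] 0.901
   both [ 448.9 -317.3   -4.1] 0.845
```

Gold is upright in the tray: the fit (449,-317) matches the target. Now the cup.

Request:
step_arm:
  targets:
    - {"dp": [0.24, 0.072, -0.02], "angular": [0, 0, 0], "fingers": 0}
    - {"dp": [0.48, 0.145, -0.04], "angular": [0, 0, 0], "fingers": 0}
    - {"dp": [0.72, 0.217, -0.06], "angular": [0, 0, 0], "fingers": 0}
    - {"dp": [0.955, 0.289, -0.075], "angular": [0, 0, 0], "fingers": 0}
    - {"dp": [0.955, 0.289, -0.075], "angular": [0, 0, 0], "fingers": 0}
    - {"dp": [0.955, 0.289, -0.075], "angular": [0, 0, 0], "fingers": 0}
    - {"dp": [0.955, 0.289, -0.075], "angular": [0, 0, 0], "fingers": 0}
    - {"dp": [0.955, 0.289, -0.075], "angular": [0, 0, 0], "fingers": 0}

```text
time: 41.3
tool_pos: [449.2, -118.5, 134.8]
tcp_rot: [-180.0, -0.0, 106.7]
ft_force: [0.9, 0.3, -0.2]
finger_gap: 85.4
grip_force: 0.0
```

Request:
step_arm:
  targets:
    - {"dp": [0.23, 0.075, -0.02], "angular": [0, 0, 0.01], "fingers": 0}
    - {"dp": [0.46, 0.15, -0.04], "angular": [0, 0, 0.02], "fingers": 0}
    - {"dp": [0.69, 0.228, -0.06], "angular": [0, 0, 0.03], "fingers": 0}
    - {"dp": [0.915, 0.302, -0.075], "angular": [0, 0, 0.037], "fingers": 0}
    - {"dp": [0.915, 0.302, -0.075], "angular": [0, 0, 0.037], "fingers": 0}
    - {"dp": [0.915, 0.302, -0.075], "angular": [0, 0, 0.037], "fingers": 0}
    - {"dp": [0.915, 0.302, -0.075], "angular": [0, 0, 0.037], "fingers": 0}
    - {"dp": [0.915, 0.302, -0.075], "angular": [0, 0, 0.037], "fingers": 0}

```text
time: 42.3
tool_pos: [454.5, 73.9, 150.0]
tcp_rot: [-180.0, 0.0, 100.0]
ft_force: [-0.6, 0.5, 0.2]
finger_gap: 85.3
grip_force: 0.0
```

Request:
step_arm:
  targets:
    - {"dp": [0.2, 0.035, 0], "angular": [0, 0, 0], "fingers": 0}
    - {"dp": [0.384, 0.069, 0], "angular": [0, 0, 0], "fingers": 0}
    - {"dp": [0.384, 0.069, 0], "angular": [0, 0, 0], "fingers": 0}
    - {"dp": [0.384, 0.069, 0], "angular": [0, 0, 0], "fingers": 0}
    - {"dp": [0.384, 0.069, 0], "angular": [0, 0, 0], "fingers": 0}
    - {"dp": [0.384, 0.069, 0], "angular": [0, 0, 0], "fingers": 0}
    - {"dp": [0.384, 0.069, 0], "angular": [0, 0, 0], "fingers": 0}
    - {"dp": [0.384, 0.069, 0], "angular": [0, 0, 0], "fingers": 0}

```text
time: 43.3
tool_pos: [454.7, 152.9, 150.1]
tcp_rot: [180.0, 0.0, 100.1]
ft_force: [-0.2, 0.5, -0.8]
finger_gap: 85.1
grip_force: 0.0
```

Request:
step_arm:
  targets:
    - {"dp": [0, 0, 0.13], "angular": [0, 0, 0], "fingers": 0}
    - {"dp": [0, 0, 0.26], "angular": [0, 0, 0], "fingers": 0}
    - {"dp": [0, 0, 0.38], "angular": [0, 0, 0], "fingers": 0}
    - {"dp": [0, 0, 0.48], "angular": [0, 0, 0], "fingers": 0}
    - {"dp": [0, 0, 0.53], "angular": [0, 0, 0], "fingers": 0}
    - {"dp": [0, 0, 0.56], "angular": [0, 0, 0], "fingers": 0}
    - {"dp": [0, 0, 0.57], "angular": [0, 0, 0], "fingers": 0}
    - {"dp": [0, 0, 0.57], "angular": [0, 0, 0], "fingers": 0}

```text
time: 44.3
tool_pos: [455.1, 153.2, 36.6]
tcp_rot: [180.0, -0.0, 100.1]
ft_force: [0.1, 0.6, -0.3]
finger_gap: 85.6
grip_force: 0.0
```

Run:
```python
from h import *
cv2.imwrite('pics/side6.png',cv2.resize(snapshot('side')[60:240,170:370],None,fx=2.8,fy=2.8))
```

```text
(no output)
```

View pics/side6.png

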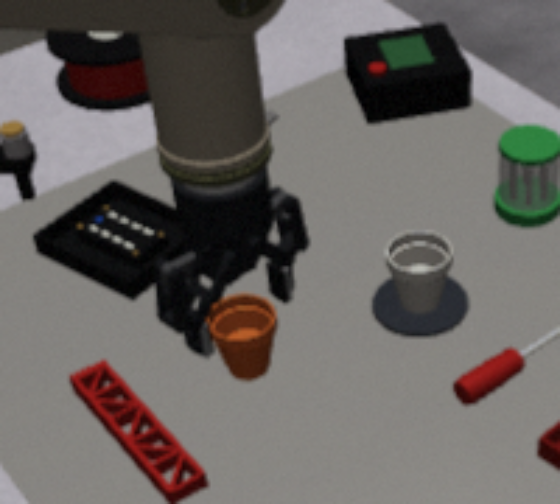

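The pads at (203,335) and (283,285) straddle the orange rim at (243,315), so it is centred. Closing.

Request:
step_arm:
  targets:
    - {"dp": [0, 0, 0], "angular": [0, 0, 0], "fingers": 0.5}
    - {"dp": [0, 0, 0], "angular": [0, 0, 0], "fingers": 0.5}
    - {"dp": [0, 0, 0], "angular": [0, 0, 0], "fingers": 0.5}
    - {"dp": [0, 0, 0], "angular": [0, 0, 0], "fingers": 0.5}
    - {"dp": [0, 0, 0], "angular": [0, 0, 0], "fingers": 0.5}
    - {"dp": [0, 0, 0], "angular": [0, 0, 0], "fingers": 0.5}
    - {"dp": [0, 0, 0], "angular": [0, 0, 0], "fingers": 0.5}
    - {"dp": [0, 0, 0], "angular": [0, 0, 0], "fingers": 0.5}
  newtons: 30

```text
time: 45.35
tool_pos: [455.1, 153.2, 36.9]
tcp_rot: [179.9, -0.0, 100.1]
ft_force: [-2.6, -0.2, 6.5]
finger_gap: 59.7
grip_force: 31.5
```

Request:
step_arm:
  targets:
    - {"dp": [0, 0, -0.06], "angular": [0, 0, 0], "fingers": 0.5}
    - {"dp": [0, 0, -0.16], "angular": [0, 0, 0], "fingers": 0.5}
    - {"dp": [0, 0, -0.28], "angular": [0, 0, 0], "fingers": 0.5}
    - {"dp": [0, 0, -0.4], "angular": [0, 0, 0], "fingers": 0.5}
    - {"dp": [0, 0, -0.5], "angular": [0, 0, 0], "fingers": 0.5}
    - {"dp": [0, 0, -0.56], "angular": [0, 0, 0], "fingers": 0.5}
    - {"dp": [0, 0, -0.57], "angular": [0, 0, 0], "fingers": 0.5}
    - {"dp": [0, 0, -0.57], "angular": [0, 0, 0], "fingers": 0.5}

```text
time: 46.35
tool_pos: [454.3, 153.0, 149.5]
tcp_rot: [-180.0, 0.0, 100.1]
ft_force: [-0.7, 0.8, -1.1]
finger_gap: 59.6
grip_force: 32.4
```

```bash
python3 plan.py 454.6,153.1,150.1,100.1 623.4,121.1,150,100.1
```

```text
dp [0.0, -0.0, -0.57] turn -0.0 -> [454.6, 153.1, 150.1, 100.1]
dp [-0.305, 0.803, 0.0] turn -0.0 -> [623.4, 121.1, 150.1, 100.1]
```

Request:
step_arm:
  targets:
    - {"dp": [-0.05, 0.13, 0], "angular": [0, 0, 0], "fingers": 0.5}
    - {"dp": [-0.1, 0.27, 0], "angular": [0, 0, 0], "fingers": 0.5}
    - {"dp": [-0.16, 0.42, 0], "angular": [0, 0, 0], "fingers": 0.5}
    - {"dp": [-0.22, 0.57, 0], "angular": [0, 0, 0], "fingers": 0.5}
    - {"dp": [-0.27, 0.71, 0], "angular": [0, 0, 0], "fingers": 0.5}
    - {"dp": [-0.305, 0.803, 0], "angular": [0, 0, 0], "fingers": 0.5}
    - {"dp": [-0.305, 0.803, 0], "angular": [0, 0, 0], "fingers": 0.5}
    - {"dp": [-0.305, 0.803, 0], "angular": [0, 0, 0], "fingers": 0.5}

```text
time: 47.35
tool_pos: [622.3, 121.2, 149.0]
tcp_rot: [-179.9, -0.0, 100.1]
ft_force: [0.3, 0.8, -0.7]
finger_gap: 59.6
grip_force: 32.6
```

Run:
```python
from h import *
s=sense();print(s['time'],np.round(s['tool_pos'],1),np.round(s['tcp_rot'],2),s['finger_gap'])
im=snapshot('side')
cv2.imwrite('pics/side7.png',cv2.resize(im[50:220,230:410],None,fx=3.2,fy=3.2))
for n,z in(('cup_orange',s['tool_pos'][2]-36.9),('cup_white',0)):
    for d in masks_of('side',n)[:1]: print(n,d['conf'],fit(n,{'side':np.array(d['pixels'],bool)},z))
    print(n,[(p['at'],p['conf']) for p in pinpoint('side',n)[:2]])
for v in([s['tool_pos'][0],s['tool_pos'][1],s['tool_pos'][2]-36.9],[623.4,121.1,0]):print(proj('side',np.array([v])))
```

```text
47.35 [622.3 121.2 149. ] [-1.7988e+02 -2.0000e-02  1.0009e+02] 59.621388013668636
cup_orange 0.61 (array([623.3, 120.1, -49.6]), np.float64(0.767))
cup_orange [([317.6, 134.7], 0.93)]
cup_white 0.91 (array([625.5, 120.5,  14. ]), np.float64(0.954))
cup_white [([318.1, 169.6], 0.69)]
[[318.26385588 134.26916132]]
[[319.50541731 168.74167309]]
```

View pics/side7.png

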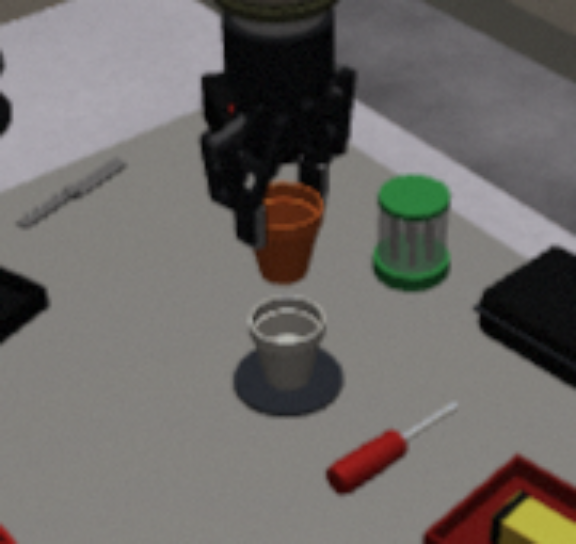

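The orange cup hangs upright right over the white one (crop (290,235) and (287,345)), and the fits agree to about 1 mm. Lowering gently.

Request:
step_arm:
  targets:
    - {"dp": [0, 0, 0.06], "angular": [0, 0, 0], "fingers": 0.5}
    - {"dp": [0, 0, 0.12], "angular": [0, 0, 0], "fingers": 0.5}
    - {"dp": [0, 0, 0.18], "angular": [0, 0, 0], "fingers": 0.5}
    - {"dp": [0, 0, 0.23], "angular": [0, 0, 0], "fingers": 0.5}
    - {"dp": [0, 0, 0.27], "angular": [0, 0, 0], "fingers": 0.5}
    - {"dp": [0, 0, 0.3], "angular": [0, 0, 0], "fingers": 0.5}
    - {"dp": [0, 0, 0.32], "angular": [0, 0, 0], "fingers": 0.5}
    - {"dp": [0, 0, 0.33], "angular": [0, 0, 0], "fingers": 0.5}

```text
time: 48.6
tool_pos: [623.5, 121.2, 84.0]
tcp_rot: [180.0, -0.0, 100.1]
ft_force: [-0.1, 0.2, -0.1]
finger_gap: 59.4
grip_force: 32.6
```

Request:
step_arm:
  targets:
    - {"dp": [0, 0, 0.01], "angular": [0, 0, 0], "fingers": 0.5}
    - {"dp": [0, 0, 0.02], "angular": [0, 0, 0], "fingers": 0.5}
    - {"dp": [0, 0, 0.03], "angular": [0, 0, 0], "fingers": 0.5}
    - {"dp": [0, 0, 0.04], "angular": [0, 0, 0], "fingers": 0.5}
    - {"dp": [0, 0, 0.05], "angular": [0, 0, 0], "fingers": 0.5}
    - {"dp": [0, 0, 0.06], "angular": [0, 0, 0], "fingers": 0.5}
    - {"dp": [0, 0, 0.065], "angular": [0, 0, 0], "fingers": 0.5}
    - {"dp": [0, 0, 0.065], "angular": [0, 0, 0], "fingers": 0.5}

```text
time: 49.6
tool_pos: [623.4, 121.1, 71.0]
tcp_rot: [-180.0, -0.0, 100.1]
ft_force: [-0.2, -0.1, -0.2]
finger_gap: 59.9
grip_force: 32.6
```

Request:
step_arm:
  targets:
    - {"dp": [0, 0, 0.005], "angular": [0, 0, 0], "fingers": 0.5}
    - {"dp": [0, 0, 0.01], "angular": [0, 0, 0], "fingers": 0.5}
    - {"dp": [0, 0, 0.014], "angular": [0, 0, 0], "fingers": 0.5}
    - {"dp": [0, 0, 0.014], "angular": [0, 0, 0], "fingers": 0.5}
    - {"dp": [0, 0, 0.014], "angular": [0, 0, 0], "fingers": 0.5}
    - {"dp": [0, 0, 0.014], "angular": [0, 0, 0], "fingers": 0.5}
    - {"dp": [0, 0, 0.014], "angular": [0, 0, 0], "fingers": 0.5}
    - {"dp": [0, 0, 0.014], "angular": [0, 0, 0], "fingers": 0.5}

```text
time: 50.6
tool_pos: [623.4, 121.1, 68.3]
tcp_rot: [-180.0, -0.0, 100.1]
ft_force: [0.2, 0.6, -0.5]
finger_gap: 59.5
grip_force: 32.6
```

Request:
step_arm:
  targets:
    - {"dp": [0, 0, 0], "angular": [0, 0, 0], "fingers": 0.1}
    - {"dp": [0, 0, 0], "angular": [0, 0, 0], "fingers": 0.1}
    - {"dp": [0, 0, 0], "angular": [0, 0, 0], "fingers": 0.1}
    - {"dp": [0, 0, 0], "angular": [0, 0, 0], "fingers": 0.1}
    - {"dp": [0, 0, 0], "angular": [0, 0, 0], "fingers": 0.1}
    - {"dp": [0, 0, 0], "angular": [0, 0, 0], "fingers": 0.1}
    - {"dp": [0, 0, -0.05], "angular": [0, 0, 0], "fingers": 0.1}
    - {"dp": [0, 0, -0.1], "angular": [0, 0, 0], "fingers": 0.1}

```text
time: 51.6
tool_pos: [623.6, 121.1, 89.2]
tcp_rot: [180.0, 0.0, 100.1]
ft_force: [0.4, 0.4, 0.3]
finger_gap: 77.0
grip_force: 0.0
```

Request:
step_arm:
  targets:
    - {"dp": [0, 0, -0.15], "angular": [0, 0, 0], "fingers": 0.1}
    - {"dp": [0, 0, -0.35], "angular": [0, 0, 0], "fingers": 0.1}
    - {"dp": [0, 0, -0.55], "angular": [0, 0, 0], "fingers": 0.1}
    - {"dp": [0, 0, -0.7], "angular": [0, 0, 0], "fingers": 0.1}
    - {"dp": [0, 0, -0.7], "angular": [0, 0, 0], "fingers": 0.1}
    - {"dp": [0, 0, -0.7], "angular": [0, 0, 0], "fingers": 0.1}
    - {"dp": [0, 0, -0.7], "angular": [0, 0, 0], "fingers": 0.1}
    - {"dp": [0, 0, -0.7], "angular": [0, 0, 0], "fingers": 0.1}

```text
time: 52.6
tool_pos: [622.8, 121.0, 226.9]
tcp_rot: [-179.9, -0.0, 100.1]
ft_force: [-0.1, -0.8, 0.0]
finger_gap: 76.7
grip_force: 0.0
```

Run:
```python
from h import *
s=sense();print(s['time'],np.round(s['tool_pos'],1))
im=snapshot('side');cv2.imwrite('pics/side8.png',cv2.resize(im[60:400,150:490],(600,600)[:2]))
cv2.imwrite('pics/side8c.png',cv2.resize(im[120:200,270:370],None,fx=6,fy=6,interpolation=cv2.INTER_CUBIC))
for d in masks_of('side','cup_orange')[:1]:
    m=np.array(d['pixels'],bool)
    for z in(31,36,41):print(z,fit('cup_orange',{'side':m},z,at=(625,121)))
```

```text
52.6 [622.8 121.  226.9]
31 (array([626.5, 121.6,   1.6]), np.float64(0.741))
36 (array([623.6, 118. ,   1.9]), np.float64(0.73))
41 (array([620.7, 114.2, -44.9]), np.float64(0.722))
```

View pics/side8.png

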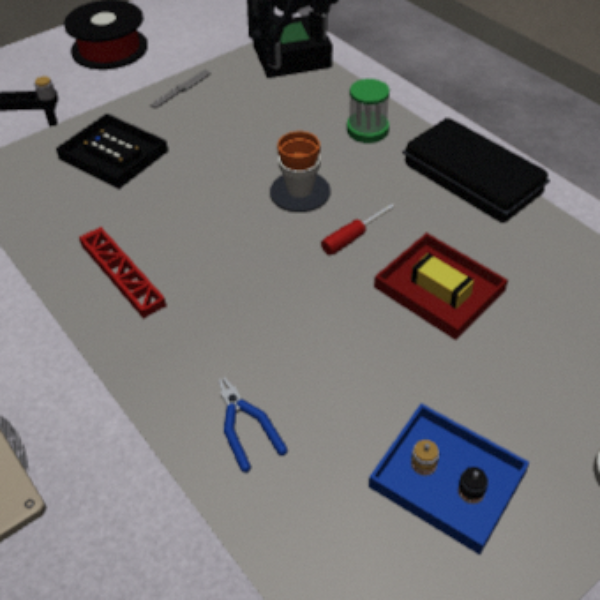

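View pics/side8c.png

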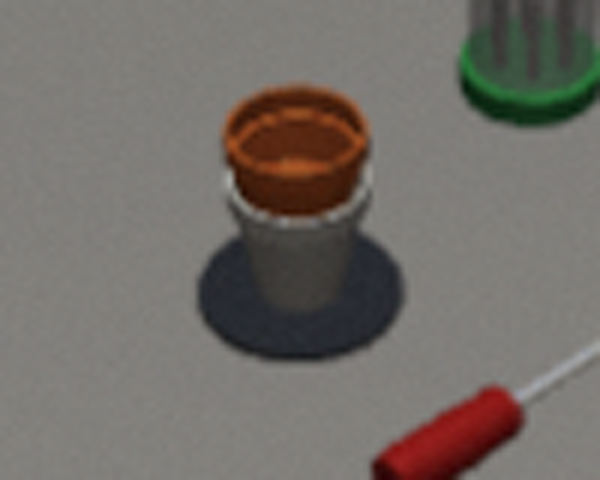

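The final views show everything in place. The orange cup sits upright in the white one at (298,150), and the z=31 fit is the best and on the white axis. The controller is flat in the black tray, the battery is in red, and both motors stand in blue at (425,457) and (473,484).

```bash
python3 -c "from bench import *; print(hand_in())"
```

```text
the job is handed in; nothing more can be done
None
```

The job is handed in at about 53 s: battery first into the red tray, then the controller flat in black, both motors upright in blue, and the orange cup nested in the white one; hand-in returned no verdict.

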